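Snap the bearing cover home on a printer drive unit

ROBOT

A 6-joint arm with a two-finger parallel gripper is mounted at the origin on the work surface. World frame = base frame: x ahead of the robot, y to its left, z up, the work surface at z = 0. Lengths are in m, angles in rad, forces in N, time in s.
With the tool pointing down it reaches from about 0.325 to 1 m from the base axis. Payload 5.1 kg.
Tool frame: the origin (TCP) lies at the very end of the fingers, on their centre line; the grasp point (between the pads) lies 19 mm behind it; z points along the fingers, x is the direction in which the jaws open and shut, and the axes are right-handed (so a half turn about z gives the same grasp; the last joint's range is limited). The gripper opens to 85 mm and grips with 20 to 120 N. Pads are 22 mm wide; open, the fingers measure 114 mm over their backs; the gripper's body (76 mm by 85 mm) begins 54 mm behind the grasp point. The pads swing forward as they close: fully open they stand 13 mm farther back than shut.
Start: joints at [-1.314, 0.124, 1.65, -0, 1.367, -0.083], TCP at [0.217, -0.613, 0.196] pointing down, gripper open.
Joint ranges: [-2.61, 2.61], [-1.02, 2.33], [0.03, 2.71], [-1.35, 4.49], [0.32, 2.68], [-2.91, 2.91]. Speed limits (rad/s): [2.57, 2.57, 3.14, 3.14, 3.14, 3.14].

INTERFACE

Orientations are given as a unit quaternion [w, x, y, z].
In Python, from cell import r gives the robot as it stands.
- The arm moves only by the tool drive_tool, never from a script. Its argument "rows" is text: rows parted by semicolons, each of 7 numbers parted by spaces: the closure, from 0 (fully open) to 1 (shut), then the shift along the world's x, y, z in units of 1000 mm (1.0 is 1000 mm), then the turn, a rotation vector about the world's x, y, z in units of 90 degrees (1.0 is 90 degrees). In form: jaw x y z wx wy wz; .... A call has 1 to 20 rows; each row is the pose to reach, as a shift and turn from the pose commanded when the call began; what a row does not reach only later rows make up. A row lasts 1/12 s, in which the tool goes at most 41.7 mm and 7.16 degrees, less where a joint would pass 70% of its speed; a pose out of reach is approached as far as the arm can. A call with a number of a shift or a turn outside -1 to 1 is refused whole. A call with a gripper value outside its range is refused whole. The fingers move at their own pace and stop on an object; "force" is the grip in N (left out, the last holds). Time passes only in rows, so rows that repeat a pose let the fingers close. It gives the time, the measured TCP pose, the force and the opening at its end, in the units of the state.
- r.get_obs(): the state, without advancing time (a new reading comes with each control period).
- r.camera(name): name is "side" or "top" or "wrist"; returns a dict with "frame" (420x560x3 uint8, blue, green, red), "fovy" (degrees; the focal length in pixels is half the picture's height over the tangent of half this angle, whatever the lens; pixels are square), "cx", "cy" (the principal point, pixels), "k1" (the pictures are not rectified: a ray, as slopes to the right and down, at radius r is drawn at 1 + k1 r^2 times it, then the intrinsics apply), "world_from_camera" (4x4, takes a point from camera to world coordinates). Camera axes: x right, y up, looking along -z (the intrinsics and any distortion apply to the point x, -y, -z); pixel columns grow to the right and rows downward; lengths in m; the calibration is good to about 2 mm. A picture is of the moment at which its call begins. There is no depth.
- r.hand_in(): hands the job in, once; it reports no verdict.
Trained networks look in a picture, given as the dict that the camera call returned (one of the last four; its "shot" number tells which), for a name from the list of things; names that differ only in an ending like _2 or _b are one class to them, and where a whole thing is asked for, a point or a joint stands for the part that bears it (a point fixed in the world has none). Each returns a list of dicts, best first, with "confidence" (0 to 1); they miss things now and then, are a little off and sometimes report something else, mostly with a low value. They report only what shows in the picture. A call takes as long as a camera call. They do not tell look-alikes from the thing itself.
- r.spot_in(query, picture): "bbox" ([centre column, centre row, width, height] in pixels, round what is visible of it).
The state is a dict: "time_s": time; "joint_pos": joint angles; "joint_vel": joint speeds; "joint_efforts": joint torques, N m; "position": TCP position; "eef_rot": TCP orientation; "contact_force": force on the tool from outside, world axes, zero at the start; "torque": the same for the moment, N m; "gripper_width": finger opening in m.
Only numpy, scipy, OpenCV 4.12 (cv2) and the standard library are available. Lean on these libraries where they do the work, as an engineer would, in place of code of your own. Each camera call takes 0.05 s, during which the arm holds its last target.

TASK

The bearing cover on top of the printer drive unit is sitting proud. Pick up the seating tool with the long rectangular foot, set the foot squarely on the middle of the cover and lined up with it, and press straight down until the cover clicks fully home. Do not touch the cover with the gripper itself; then stand the tool upright back on the rubber mat, let go, and leave the other things on the bench where they are.

Things in the scene. Friction and masses are not known exactly. Their poses are not given: they have to be found in the camera images.
- press_center (a point): Seating tool, loose, about 160 g, standing on the rubber mat: white nylon foot 80 x 38 x 16 mm, and on its middle a wooden grip bar 56 x 22 mm, 45 mm high; 61 mm high in all. This point is its centre, half-way up, 30.5 mm above the foot's underside. x along foot and bar, y across the bar's 22 mm (pinch it so, from above), z up.
- press_foot (a point): Centre of the underside of that tool's foot, same axes; 30.5 mm below press_center.
- cover_top (a point): Centre of the flat top of the bearing cover: a black plastic flange 100 x 60 x 6 mm, x along its length, y across, z up. At the start the flange hangs 10 mm above the unit's steel plate (its top 91 mm above the bench); home, it lies flat on the plate (top 81 mm above the bench). Nothing else within 60 mm of it is higher than the steel plate.
- cover: The whole cover, 36.5 mm high: flange and a skirt that sits in the unit's well; origin under the skirt. A spring ball under each quarter holds it up: pushed in the middle it takes about 7 N at first, 12 N some 2.5 mm down; at about half-way (4 to 5 mm) it snaps down by itself and stays; let go before, it comes back up.
- unit: Printer drive unit, fixed: a black block 150 x 150 mm with a steel top plate 75 mm above the bench, and on its +x side a lower deck 70 mm long with a yellow circuit board, its parts below 60 mm. Origin on the bench; the cover's middle is at x = -35 mm, y = 0, the middle of the steel plate; the cover's length runs along the unit's x.
- mat: Rubber mat, fixed, 210 (x) x 150 (y) x 4 mm; origin at the middle of its underside. Rectangular seating tool starts near x = -45 mm, the round one near x = +60 mm.
- round_press: A second, smaller seating tool, not for this cover: round foot 44 mm across, round grip, 61 mm high; stands on the mat. Origin at the centre of its underside.
- screwdriver: Screwdriver lying on the bench along x between mat and drive unit, 190 mm long.
- roller: Spare feed roller 200 mm long and 28 mm thick lying on the left of the bench.
Mind the look-alikes: they are no part of the job. Of the things shaped like the cover, the black one is meant.

How it is judged:
On the way:
1. The cover is clicked home while the held rectangular seating tool stands on it, lined up within 12 degrees and centred within 12 mm (z of cover_top in the frame of unit below 0.083 m and angle between the z axis of cover_top and the z axis of unit, either way round below 0.04 rad and horizontal distance between press_foot and cover_top below 0.012 m and z of press_foot in the frame of cover_top below 0.012 m and angle between the x axis of press_foot and the x axis of cover_top, either way round below 0.21 rad and contact force between the fingers and press above 1 N), for 0.1 s.
At the end, for the whole second after the job is handed in: The cover is home (its top no more than 83 mm above the bench, level within 2 degrees); the rectangular seating tool stands upright (within 6 degrees) and at rest on the rubber mat, the centre of its foot within 80 mm in x and 60 mm in y of the mat's middle (z of cover_top in the frame of unit below 0.083 m and angle between the z axis of cover_top and the z axis of unit, either way round below 0.04 rad and angle between press_foot's own z axis and vertical below 0.1 rad and z of press_foot in the frame of mat between 0 and 0.008 m and x of press_foot in the frame of mat between -0.08 and 0.08 m and y of press_foot in the frame of mat between -0.06 and 0.06 m and linear speed of press below 0.02 m/s); the robot touches nothing.
It fails at once if The gripper or arm pushes on the cover itself (over 1 N) (contact force between any of the fingers, the arm and cover above 1 N).
It fails at once if Another loose thing (round tool, screwdriver, roller) is pushed more than 30 mm from its place (distance of any of round_press, screwdriver, roller from where it was at the start of the episode above 0.03 m).
It also fails if it takes over 54 s, if anything falls off the work surface, if the arm or the gripper's body presses on something with over 40 N, if the wrist force passes 120 N, or if a joint passes its speed limit or range.

## Working session

There is one attempt and no reset: what is moved stays moved. The work goes in short steps, Python scripts to look and compute and a tool call to move; the robot and the scene stay as the last step left them, time stands still between calls to the robot, and variables do not carry over. Pictures are saved under pics/ and viewed, and the job is handed in when it is done.

Besides the shell and the picture viewer there is one more tool, called after ">>>" as name(argument=value, ...), one argument or row to a line, values as JSON. drive_tool: Moves the arm, as the interface text tells. Its arguments: {"type":"object","properties":{"rows":{"type":"string"},"force":{"type":"number"}},"required":["rows"]}

```bash
ls; mkdir -p pics; cat > h.py <<'E'
import numpy as np, cv2
from cell import r
def shot(n,fn=None):
    p=r.camera(n)
    if fn: cv2.imwrite('pics/'+fn+'.png',p['frame'])
    return p
def ray(p,u,v):
    H=p['frame'].shape[0]; f=H/2/np.tan(np.radians(p['fovy'])/2)
    d=np.array([(u-p['cx'])/f,(v-p['cy'])/f]); s=d.copy()
    for _ in range(30): s=d/(1+p['k1']*(s@s))
    T=np.array(p['world_from_camera']); 
    return T[:3,3],T[:3,:3]@np.array([s[0],-s[1],-1.])
def at(p,u,v,z):
    o,d=ray(p,u,v); return o+d*(z-o[2])/d[2]
def proj(p,X):
    H=p['frame'].shape[0]; f=H/2/np.tan(np.radians(p['fovy'])/2)
    T=np.array(p['world_from_camera']); c=T[:3,:3].T@(np.array(X)-T[:3,3])
    s=np.array([c[0],-c[1]])/-c[2]; s=s*(1+p['k1']*(s@s)); return s*f+[p['cx'],p['cy']]
def tri(l):
    A=np.zeros((3,3));b=np.zeros(3)
    for p,u,v in l:
        o,d=ray(p,u,v); d=d/np.linalg.norm(d); M=np.eye(3)-np.outer(d,d); A+=M;b+=M@o
    return np.linalg.solve(A,b)
E
python3 - <<'E'
from h import *
for n in ['top','side','wrist']:
    p=shot(n,n+'0'); print(n,p['fovy'],p['cx'],p['cy'],p['k1'],np.round(p['world_from_camera'],3).tolist())
    for q in ['press_center','cover','unit','mat','round_press','screwdriver','roller']:
        print(q,[(np.round(d['bbox']).tolist(),round(d['confidence'],2)) for d in r.spot_in(q,p)])
print(r.get_obs())
E
```

```text
pics
top 50.43420023056602 281.53725821820115 217.23785504196056 0.04871794543814061 [[0.046, 0.978, -0.201, 0.261], [-0.999, 0.046, -0.004, 0.064], [0.005, 0.201, 0.98, 1.325], [0.0, 0.0, 0.0, 1.0]]
press_center [([250.0, 206.0, 22.0, 26.0], 0.66), ([304.0, 200.0, 12.0, 57.0], 0.33)]
cover [([356.0, 276.0, 35.0, 37.0], 0.66), ([437.0, 236.0, 20.0, 32.0], 0.6), ([371.0, 206.0, 29.0, 39.0], 0.59)]
unit [([364.0, 203.0, 74.0, 84.0], 0.87), ([372.0, 207.0, 28.0, 38.0], 0.2)]
mat [([247.0, 195.0, 62.0, 74.0], 0.74)]
round_press [([243.0, 175.0, 14.0, 14.0], 0.67)]
screwdriver [([306.0, 200.0, 13.0, 66.0], 0.83), ([370.0, 206.0, 33.0, 39.0], 0.67)]
roller [([145.0, 187.0, 33.0, 51.0], 0.66)]
side 55.38338603188244 279.1506152777314 204.37074041489294 -0.020476731061906138 [[-0.852, 0.399, -0.34, 0.159], [-0.524, -0.629, 0.575, 0.681], [0.016, 0.668, 0.744, 0.884], [0.0, 0.0, 0.0, 1.0]]
press_center [([249.0, 237.0, 29.0, 25.0], 0.68)]
cover [([357.0, 139.0, 33.0, 23.0], 0.82), ([313.0, 149.0, 36.0, 16.0], 0.77), ([363.0, 196.0, 32.0, 35.0], 0.56)]
unit [([300.0, 164.0, 78.0, 55.0], 0.78),
[... 493 characters left out ...]
 []
{'time_s': 1.2, 'joint_pos': array([-1.31359861e+00,  1.23771773e-01,  1.65033493e+00, -1.80899685e-05,
        1.36748899e+00, -8.25846316e-02]), 'joint_vel': array([ 0.00038018, -0.00085003, -0.0009625 , -0.0002704 , -0.00159293,
       -0.00042986]), 'joint_efforts': array([-1.76100064e-03, -4.23605490e+01, -3.65752995e+01, -1.85332719e-04,
        6.78154793e-04,  1.38187880e-05]), 'position': array([ 0.21660368, -0.61282176,  0.19571982]), 'eef_rot': array([ 5.80907286e-06,  8.16481886e-01, -5.77371050e-01, -6.85879013e-06]), 'contact_force': array([ 0.42582678,  0.71947211, -0.03836153]), 'torque': array([ 0.01256851,  0.02691414, -0.0325053 ]), 'gripper_width': 0.0854533958228734}
```

View pictures.

```bash
python3 - <<'E'
import cv2
t=cv2.imread('pics/top0.png');s=cv2.imread('pics/side0.png')
cv2.imwrite('pics/topc.png',cv2.resize(t[120:320,200:460],None,fx=3,fy=3,interpolation=cv2.INTER_CUBIC))
cv2.imwrite('pics/sidec.png',cv2.resize(s[100:300,170:430],None,fx=3,fy=3,interpolation=cv2.INTER_CUBIC))
E
```

```text
(no output)
```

View pics/topc.png

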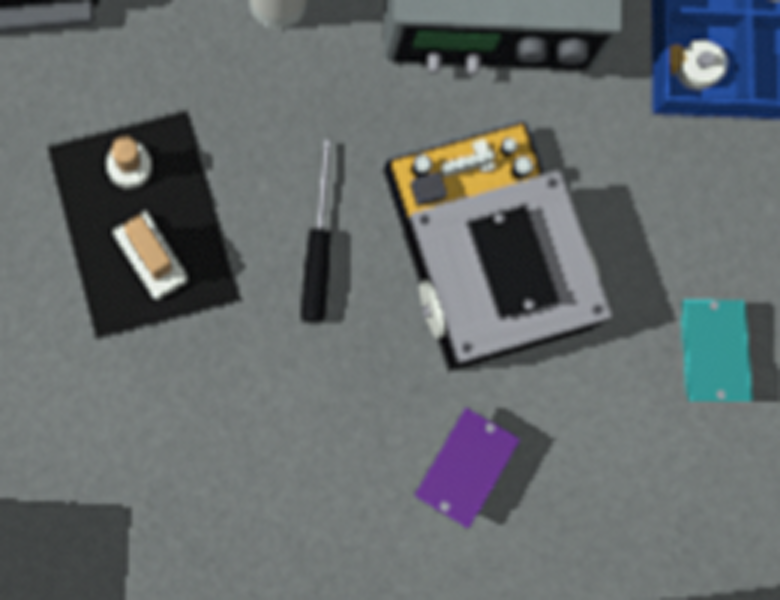

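View pics/sidec.png

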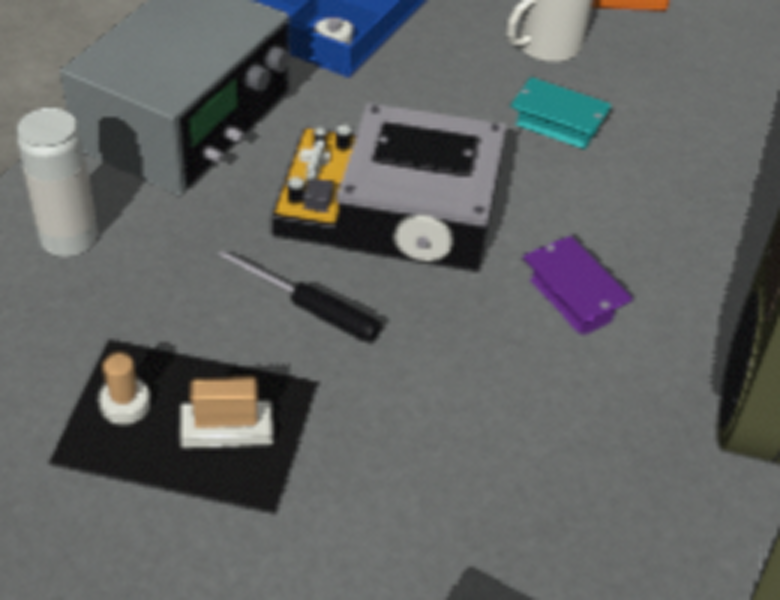

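View pics/top0.png

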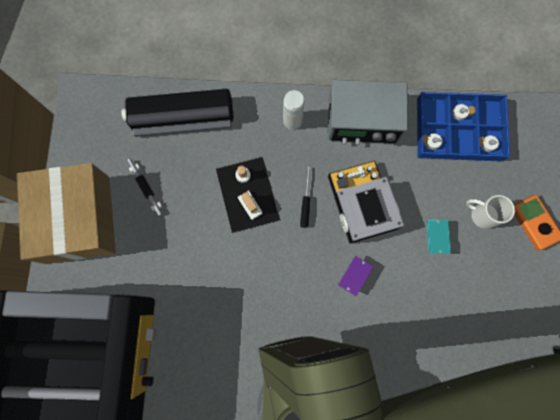

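Candidates for the cover: purple at top (356,276), teal at (438,236), and black in the steel plate at (372,207). The black one is meant (colour and place). For tools, the rectangular foot is at (250,205) and the round one is at (243,174), which is not for this cover. The crops above confirm both. Next: rough positions.

```bash
cat > rough.py <<'E'
from h import *
import pickle
t=shot('top');s=shot('side')
pickle.dump((t,s),open('ts.pkl','wb'))
C=lambda u,v:(200+u/3,120+v/3); S=lambda u,v:(170+u/3,100+v/3)
pr=lambda n,x:print(n,np.round(x,4))
# bar top centre
pr('bar top tri',tri([(t,*C(147,240)),(s,*S(224,382))]))
pr('foot c plane top',at(t,*C(149,255),.02))
pr('cover tri',tri([(t,*C(514,261)),(s,*S(427,148))]))
pr('cover top',at(t,*C(514,261),.091)); pr('cover side',at(s,*S(427,148),.091))
for q in [(498,218),(529,304)]: pr('screw',at(t,*C(*q),.091))
for q in [(388,148),(468,152)]: pr('screw side',at(s,*S(*q),.091))
for q in [(425,218),(553,182),(598,310),(467,347)]: pr('platescrew',at(t,*C(*q),.075))
for q in [(375,109),(495,127),(480,209),(350,188)]: pr('platescrew side',at(s,*S(*q),.075))
for q in [(50,148),(187,111),(240,300),(97,337)]: pr('mat',at(t,*C(*q),.004))
for q in [(111,341),(318,381),(276,512),(51,463)]: pr('mat side',at(s,*S(*q),.004))
pr('driver',at(t,*C(328,140),.01));pr('driver',at(t,*C(312,320),.01))
pr('round',at(t,*C(129,165),.02))
E
python3 rough.py
```

```text
bar top tri [0.5663 0.1666 0.0662]
foot c plane top [0.5624 0.1675 0.02  ]
cover tri [ 0.5577 -0.1848  0.0834]
cover top [ 0.5564 -0.1832  0.091 ]
cover side [ 0.5534 -0.1766  0.091 ]
screw [ 0.5977 -0.1678  0.091 ]
screw [ 0.5156 -0.1974  0.091 ]
screw side [ 0.5868 -0.1553  0.091 ]
screw side [ 0.5154 -0.1936  0.091 ]
platescrew [ 0.5988 -0.1006  0.075 ]
platescrew [ 0.6405 -0.2235  0.075 ]
platescrew [ 0.5161 -0.2661  0.075 ]
platescrew [ 0.4746 -0.1426  0.075 ]
platescrew side [ 0.6388 -0.2203  0.075 ]
platescrew side [ 0.517  -0.2628  0.075 ]
platescrew side [ 0.4734 -0.141   0.075 ]
platescrew side [ 0.5971 -0.0983  0.075 ]
mat [0.674  0.2772 0.004 ]
mat [0.7207 0.1387 0.004 ]
mat [0.5239 0.0745 0.004 ]
mat [0.4795 0.2156 0.004 ]
mat side [0.7176 0.1441 0.004 ]
mat side [0.5234 0.0795 0.004 ]
mat side [0.478  0.2206 0.004 ]
mat side [0.6737 0.284  0.004 ]
driver [ 0.6944 -0.008   0.01  ]
driver [0.5058 0.0016 0.01  ]
round [0.655  0.1934 0.02  ]
```

```bash
python3 - <<'E'
from h import *
import pickle
t,s=pickle.load(open('ts.pkl','rb'))
C=lambda u,v:(200+u/3,120+v/3)
P=[at(t,*C(*q),.02)[:2] for q in [(113,230),(147,212),(186,283),(158,299)]]
print(np.round(P,4),np.mean(P,0),[np.degrees(np.arctan2(*(a-b)[::-1])) for a,b in [(P[0],P[3]),(P[1],P[2])]])
E
```

```text
[[0.5864 0.2052]
 [0.6067 0.1722]
 [0.5355 0.129 ]
 [0.5179 0.1559]] [0.56162077 0.1655694 ] [np.float64(35.74952010176786), np.float64(31.27192264929349)]
```

>>> drive_tool(
  rows="0 0.035 0.04 0.03 0 0 0; 0 0.05 0.075 0.06 0 0 0; 0 0.065 0.115 0.06 0 0 0; 0 0.08 0.15 0.06 0 0 0; 0 0.095 0.19 0.06 0 0 0; 0 0.11 0.225 0.06 0 0 0; 0 0.125 0.26 0.06 0 0 0; 0 0.14 0.3 0.06 0 0 0; 0 0.155 0.335 0.06 0 0 0; 0 0.17 0.37 0.06 0 0 0; 0 0.185 0.41 0.06 0 0 0; 0 0.2 0.445 0.06 0 0 0; 0 0.215 0.48 0.06 0 0 0; 0 0.23 0.52 0.06 0 0 0; 0 0.245 0.555 0.06 0 0 0; 0 0.26 0.59 0.06 0 0 0; 0 0.275 0.63 0.06 0 0 0; 0 0.29 0.665 0.06 0 0 0; 0 0.305 0.7 0.06 0 0 0; 0 0.32 0.74 0.06 0 0 0",
)

```text
time_s: 2.97
position: [0.5367, 0.128, 0.256]
eef_rot: [-0.0, 0.816, -0.577, 0.0]
contact_force: [0.6, -0.6, 0.4]
gripper_width: 0.0856
```

```bash
python3 - <<'E'
from h import *
import pickle
w=shot('wrist','w1'); pickle.dump(w,open('w1.pkl','wb'))
print(np.round(w['world_from_camera'],3).tolist())
for q in ['press_center','round_press']: print(q,[(np.round(d['bbox']).tolist(),round(d['confidence'],2)) for d in r.spot_in(q,w)])
E
```

```text
[[0.333, 0.902, 0.275, 0.607], [-0.943, 0.318, 0.099, 0.154], [0.002, -0.293, 0.956, 0.434], [0.0, 0.0, 0.0, 1.0]]
press_center [([255.0, 142.0, 50.0, 69.0], 0.79), ([23.0, 51.0, 46.0, 102.0], 0.69)]
round_press [([258.0, 57.0, 38.0, 39.0], 0.87), ([24.0, 53.0, 47.0, 103.0], 0.62)]
```

View pics/w1.png

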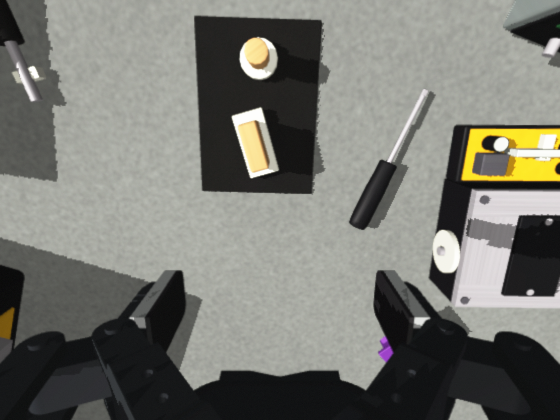

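```bash
python3 - <<'E'
import cv2
t=cv2.imread('pics/w1.png')
cv2.imwrite('pics/w1c.png',cv2.resize(t[95:190,205:305],None,fx=6,fy=6,interpolation=cv2.INTER_CUBIC))
E
```

```text
(no output)
```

View pics/w1c.png

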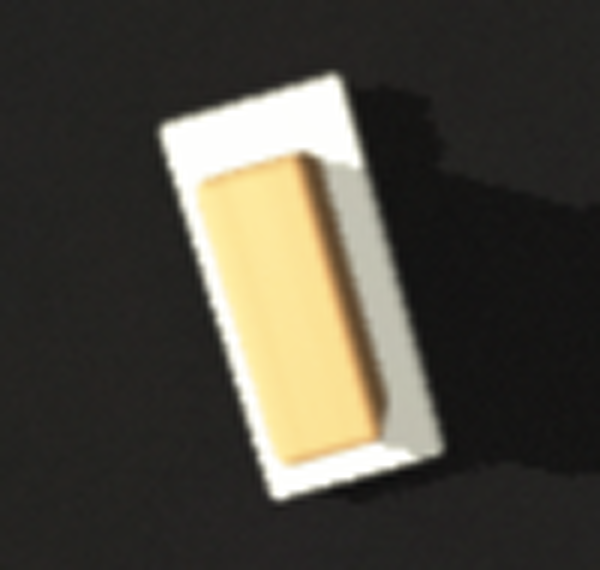

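```bash
python3 - <<'E'
from h import *
import pickle
w=pickle.load(open('w1.pkl','rb'))
C=lambda u,v:(205+u/6-.4,95+v/6-.4)
def rect(qs,z):
    P=np.array([at(w,*C(*q),z)[:2] for q in qs]); e=(P[0]+P[1]-P[2]-P[3])/2; a=(P[0]+P[3]-P[1]-P[2])/2
    print(np.round(P.mean(0),4),'yaw',np.degrees(np.arctan2(e[1],e[0])),np.linalg.norm(e),np.linalg.norm(a),'ortho',np.degrees(np.arctan2(a[1],a[0])))
rect([(160,127),(340,73),(442,453),(275,502)],.02)
rect([(200,183),(304,153),(384,438),(283,465)],.065)
# direct height from size: vary
t,s=pickle.load(open('ts.pkl','rb'))
print(tri([(w,*C(293,310)),(t,200+147/3,120+240/3),(s,170+224/3,100+382/3)]))
E
```

```text
[0.5644 0.1694] yaw 34.67004976247354 0.08005351641818383 0.03797103800937328 ortho 125.60261563528421
[0.565  0.1688] yaw 34.52629503360603 0.05388059160316811 0.019977298923987585 ortho 124.66442232950911
[0.56579028 0.16765225 0.06757769]
```

>>> drive_tool(
  rows="0 0.014 0.02 -0.01 0 0 0.07; 0 0.028 0.041 -0.03 0 0 0.14; 0 0.028 0.041 -0.065 0 0 0.169; 0 0.028 0.041 -0.1 0 0 0.169; 0 0.028 0.041 -0.12 0 0 0.169; 0 0.028 0.041 -0.12 0 0 0.169; 0 0.028 0.041 -0.12 0 0 0.169",
  force=60,
)

```text
time_s: 3.7
position: [0.5634, 0.166, 0.1348]
eef_rot: [0.001, 0.885, -0.465, -0.001]
contact_force: [0.2, -0.3, 1.3]
gripper_width: 0.0851
```

```bash
python3 - <<'E'
from h import *
import pickle
w=shot('wrist','w2'); pickle.dump(w,open('w2.pkl','wb'))
print(r.get_obs())
cv2.imwrite('pics/w2c.png',cv2.resize(w['frame'][150:420,120:440],None,fx=2.2,fy=2.2,interpolation=cv2.INTER_CUBIC))
E
```

```text
{'time_s': 3.75, 'joint_pos': array([ 1.95494343e-01,  3.30603337e-02,  1.84736638e+00, -1.71107371e-04,
        1.25972061e+00,  1.16220207e+00]), 'joint_vel': array([ 0.00540186, -0.02035497, -0.04002634,  0.00089663, -0.00226808,
        0.00062853]), 'joint_efforts': array([ 4.18652000e-02, -3.48765528e+01, -3.32838964e+01,  1.07703581e-04,
        4.67578846e-02, -1.67107581e-03]), 'position': array([0.56485619, 0.16644394, 0.13705377]), 'eef_rot': array([-3.90354450e-04,  8.85453102e-01, -4.64728173e-01,  6.13600489e-04]), 'contact_force': array([-0.28036949, -0.5998018 ,  0.42265832]), 'torque': array([-0.05401432,  0.04172654,  0.04866245]), 'gripper_width': 0.08555457665511375}
```

View pics/w2.png

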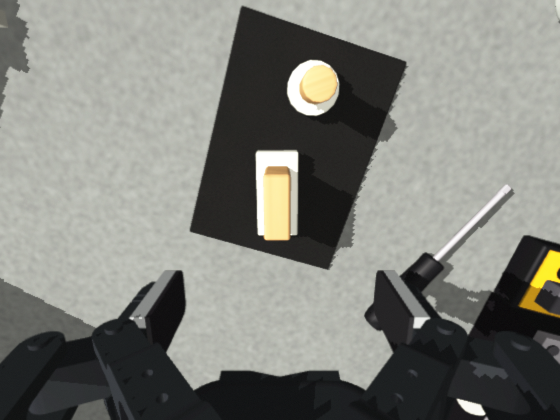

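```bash
python3 - <<'E'
from h import *
import pickle
w=pickle.load(open('w2.pkl','rb'));w1=pickle.load(open('w1.pkl','rb'))
cv2.imwrite('pics/w2d.png',cv2.resize(w['frame'][140:250,220:330],None,fx=5,fy=5,interpolation=cv2.INTER_CUBIC))
print(tri([(w1,205+293/6-.4,95+310/6-.4),(w,277,207)]))
C=lambda u,v:(u,v)
def rect(qs,z):
    P=np.array([at(w,*C(*q),z)[:2] for q in qs]); e=(P[0]+P[1]-P[2]-P[3])/2; a=(P[0]+P[3]-P[1]-P[2])/2
    print(np.round(P.mean(0),4),'yaw',np.degrees(np.arctan2(e[1],e[0])),np.linalg.norm(e),np.linalg.norm(a),'ortho',np.degrees(np.arctan2(a[1],a[0])))
rect([(256,152),(298,150),(298,236),(258,236)],.02)
rect([(265,174),(288,174),(290,240),(264,240)],.065)
E
```

```text
[0.5647583  0.16937973 0.06006441]
[0.5646 0.1693] yaw 35.19284474178091 0.08129473024407481 0.03815302385501388 ortho 125.94040319734918
[0.5649 0.17  ] yaw 34.90266125168977 0.054781907142474655 0.019583862687316624 ortho 124.61556785851234
```

View pics/w2d.png

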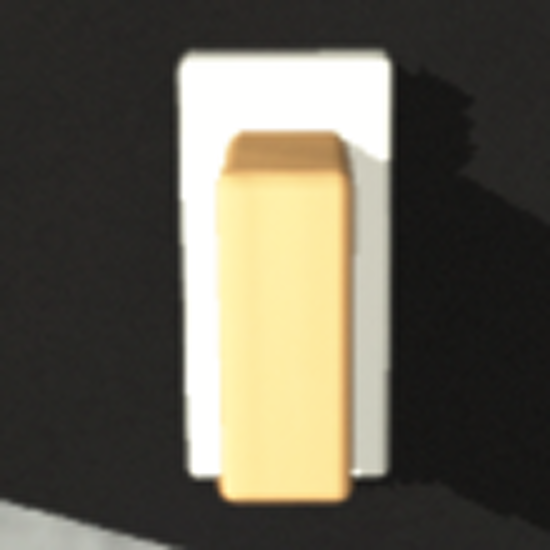

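>>> drive_tool(
  rows="0 0 0.001 -0.03 0 0 0; 0 0 0.001 -0.06 0 0 0; 0 0 0.001 -0.085 0 0 0; 0 0 0.001 -0.1 0 0 0; 0 0 0.001 -0.108 0 0 0; 0 0 0.001 -0.108 0 0 0; 0 0 0.001 -0.108 0 0 0; 0.4 0 0.001 -0.108 0 0 0; 0.6 0 0.001 -0.108 0 0 0; 1 0 0.001 -0.108 0 0 0; 1 0 0.001 -0.108 0 0 0; 1 0 0.001 -0.108 0 0 0; 1 0 0.001 -0.108 0 0 0; 1 0 0.001 -0.108 0 0 0; 1 0 0.001 -0.108 0 0 0",
  force=60,
)

```text
time_s: 5.0
position: [0.5644, 0.1684, 0.0284]
eef_rot: [-0.0, 0.886, -0.464, 0.0]
contact_force: [-2.4, 0.9, 5.2]
gripper_width: 0.018
```

>>> drive_tool(
  rows="1 0 0 0 0 0 0; 1 0 0 0 0 0 0; 1 0 0 0.004 0 0 0; 1 0 0 0.01 0 0 0; 1 0 0 0.02 0 0 0; 1 0 0 0.02 0 0 0; 1 0 0 0.02 0 0 0",
)

```text
time_s: 5.58
position: [0.565, 0.1683, 0.0488]
eef_rot: [-0.001, 0.886, -0.464, 0.001]
contact_force: [-0.3, 0.3, -1.9]
gripper_width: 0.0174
```

```bash
python3 - <<'E'
from h import *
import pickle
w=shot('wrist','w3'); pickle.dump(w,open('w3.pkl','wb'))
s=shot('side')
cv2.imwrite('pics/s3.png',cv2.resize(s['frame'][190:290,190:310],None,fx=5,fy=5,interpolation=cv2.INTER_CUBIC))
o=r.get_obs();print(o['contact_force'],o['gripper_width'],o['position'],o['eef_rot'])
E
```

```text
[ 0.1870967  -0.22153408 -2.77007939] 0.017277895104599282 [0.56418115 0.16812609 0.04769897] [ 2.16247064e-06  8.85700173e-01 -4.64257690e-01  1.92032223e-05]
```

View pics/w3.png

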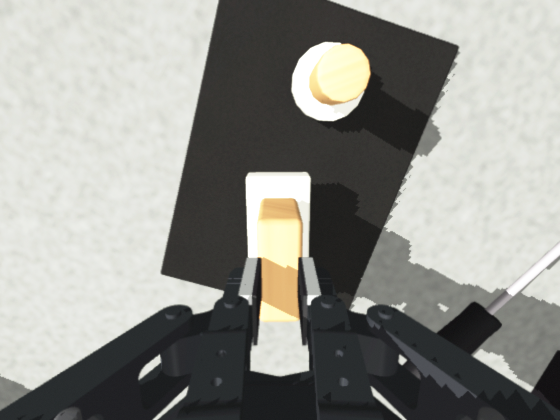

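View pics/s3.png

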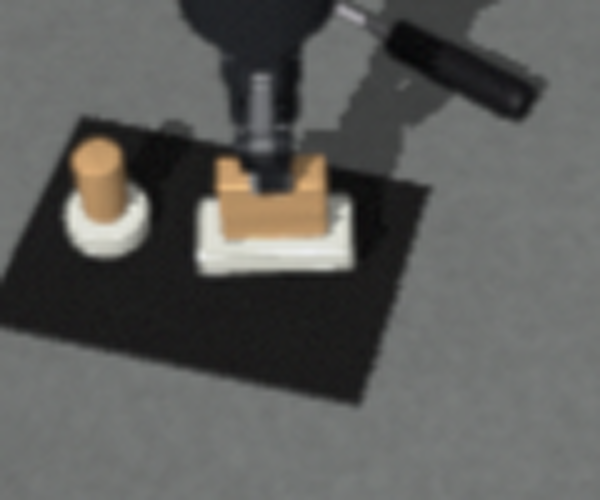

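>>> drive_tool(
  rows="1 0 0 0.03 0 0 0; 1 0 -0.005 0.065 0 0 0; 1 -0.005 -0.02 0.1 0 0 -0.03; 1 -0.015 -0.045 0.125 0 0 -0.06; 1 -0.025 -0.075 0.14 0 0 -0.09; 1 -0.035 -0.11 0.15 0 0 -0.12; 1 -0.045 -0.145 0.155 0 0 -0.15; 1 -0.055 -0.18 0.16 0 0 -0.177; 1 -0.065 -0.215 0.16 0 0 -0.177; 1 -0.075 -0.25 0.16 0 0 -0.177; 1 -0.085 -0.285 0.16 0 0 -0.177; 1 -0.095 -0.32 0.16 0 0 -0.177; 1 -0.105 -0.345 0.16 0 0 -0.177; 1 -0.112 -0.365 0.16 0 0 -0.177; 1 -0.117 -0.38 0.16 0 0 -0.177; 1 -0.12 -0.39 0.16 0 0 -0.177; 1 -0.12 -0.39 0.16 0 0 -0.177; 1 -0.12 -0.39 0.16 0 0 -0.177; 1 -0.12 -0.39 0.16 0 0 -0.177",
  force=80,
)

```text
time_s: 7.27
position: [0.4444, -0.221, 0.2075]
eef_rot: [-0.0, 0.813, -0.582, -0.0]
contact_force: [-0.6, 0.2, -2.2]
gripper_width: 0.016
```

```bash
python3 - <<'E'
from h import *
import pickle
w=shot('wrist','w4'); pickle.dump(w,open('w4.pkl','wb'))
o=r.get_obs();print(o['contact_force'],o['gripper_width'],o['position'],o['eef_rot'])
E
```

```text
[-0.48875115  0.85951527 -1.06574739] 0.015644405907567948 [ 0.44451266 -0.22090911  0.20754317] [-1.83904679e-04  8.13181287e-01 -5.82010409e-01 -2.08091636e-04]
```

View pics/w4.png

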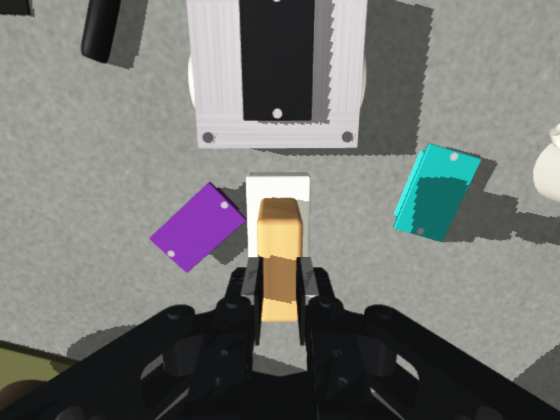

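```bash
python3 - <<'E'
from h import *
import pickle
w=pickle.load(open('w4.pkl','rb'));t,s=pickle.load(open('ts.pkl','rb'))
p=lambda *a:np.round(at(w,*a),4)
print(p(277,113.5,.091),p(276.5,0,.091), 'corners',p(243,119.5,.091),p(313,121,.091))
print('plates',p(208,137,.075),p(347,136.5,.075))
print('screw tri',tri([(w,277,113.5),(t,200+529/3,120+304/3)]))
L,R=[(241,20),(243,110)],[(312,20),(313,110)]
for l in (L,R):
    a=at(w,*l[0],.091);b=at(w,*l[1],.091);d=a-b;print(np.degrees(np.arctan2(d[1],d[0])),(a+b)/2)
# foot edges (TCP frame): foot bottom/top z
for q in [(247,174),(309,174)]: print('foot',at(w,*q,.2075-.024+.016))
q=[(247,200),(247,250),(309,200),(309,250)]
P=[at(w,*x,.2)[:2] for x in q];print([np.degrees(np.arctan2(*(P[i]-P[i+1])[::-1])) for i in (0,2)])
o=r.get_obs()['eef_rot'];from scipy.spatial.transform import Rotation as Ro
m=Ro.from_quat(o[[1,2,3,0]]).as_matrix();print(np.degrees(np.arctan2(m[1,0],m[0,0])))
E
```

```text
[ 0.5153 -0.1944  0.091 ] [ 0.5956 -0.1668  0.091 ] corners [ 0.5009 -0.1679  0.091 ] [ 0.5195 -0.2262  0.091 ]
plates [ 0.4746 -0.1399  0.075 ] [ 0.5169 -0.2628  0.075 ]
screw tri [ 0.51457564 -0.19509804  0.09907219]
18.150132909717538 [ 0.54093171 -0.15496686  0.091     ]
21.321277433639303 [ 0.55986843 -0.21057928  0.091     ]
foot [ 0.47796643 -0.18936194  0.1995    ]
foot [ 0.48955181 -0.22340447  0.1995    ]
[np.float64(17.129483552568836), np.float64(20.336833496279404)]
-71.18413967976922
```

>>> drive_tool(
  rows="1 0.03 0.011 0 0 0 0; 1 0.06 0.022 0 0 0 0; 1 0.09 0.033 0 0 0 0; 1 0.11 0.04 -0.01 0 0 0; 1 0.11 0.04 -0.035 0 0 0; 1 0.11 0.04 -0.06 0 0 0; 1 0.11 0.04 -0.075 0 0 0; 1 0.11 0.04 -0.082 0 0 0; 1 0.11 0.04 -0.082 0 0 0; 1 0.11 0.04 -0.082 0 0 0; 1 0.11 0.04 -0.082 0 0 0",
)

```text
time_s: 8.23
position: [0.5554, -0.182, 0.1276]
eef_rot: [-0.0, 0.813, -0.582, 0.001]
contact_force: [-0.4, -0.0, -1.7]
gripper_width: 0.0152
```

```bash
python3 - <<'E'
from h import *
import pickle
w=shot('wrist','w5'); t=shot('top');s=shot('side');pickle.dump((w,t,s),open('w5.pkl','wb'))
a=cv2.resize(s['frame'][110:210,255:355],None,fx=5,fy=5,interpolation=cv2.INTER_CUBIC)
cv2.imwrite('pics/s5.png',a)
o=r.get_obs();print(o['contact_force'],o['gripper_width'],o['position'],o['eef_rot'])
E
```

```text
[ 0.0647138   0.3738499  -2.08773726] 0.016061471960612375 [ 0.55517792 -0.18222504  0.12751589] [-3.17968516e-04  8.12824494e-01 -5.82506820e-01  1.43025654e-03]
```

View pics/w5.png

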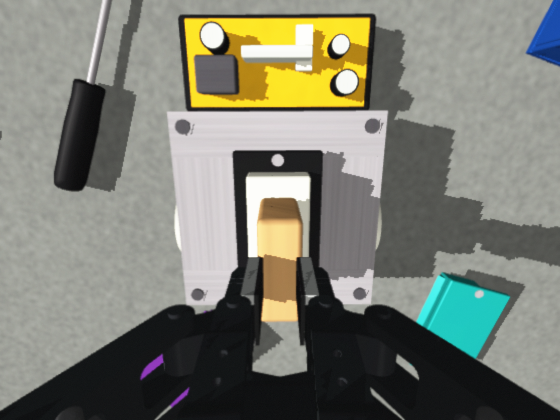

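View pics/s5.png

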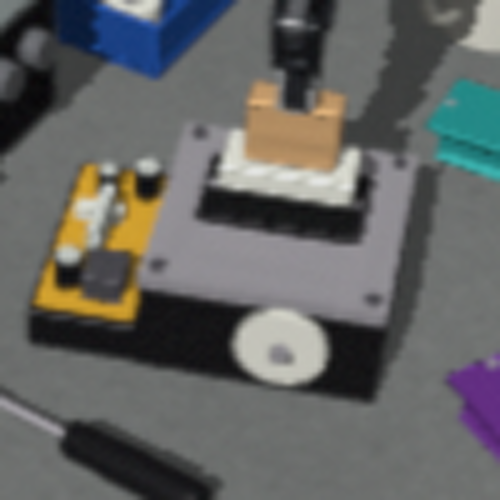

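```bash
python3 - <<'E'
from h import *
import pickle
w,t,s=pickle.load(open('w5.pkl','rb'))
u=np.array([np.cos(.3287),np.sin(.3287)]); v=np.array([-u[1],u[0]]); c=np.array([.5552,-.1822])
f=lambda q,z:np.round([(at(w,*q,z)[:2]-c)@u*1e3,(at(w,*q,z)[:2]-c)@v*1e3],1)
print('cover far',f((234,151.5),.091),f((323,151.5),.091),'screw',f((277.5,160),.091))
print('cover sides',f((238,230),.091),f((320,230),.091))
print('foot',f((246.5,173.5),.119),f((309.5,173.5),.119),f((248,240),.119),f((308,240),.119))
print('plate screws',[f(q,.075) for q in [(182.5,126.5),(372.5,126),(198,294.5),(360,293.5)]])
E
```

```text
cover far [52.  30.1] [ 52.  -28.2] screw [46.5  1.6]
cover sides [-2.6 29.6] [ -2.7 -28.3]
foot [42.4 19.6] [ 42.3 -17.1] [ 0.9 19.9] [  0.8 -17.2]
plate screws [array([67.3, 66.9]), array([ 67.5, -63.8]), array([-63.4,  65.9]), array([-62.9, -64.6])]
```

>>> drive_tool(
  rows="1 0 0 -0.004 0 0 0; 1 0 0 -0.008 0 0 0; 1 0 0 -0.011 0 0 0; 1 0 0 -0.013 0 0 0; 1 0 0 -0.015 0 0 0; 1 0 0 -0.016 0 0 0; 1 0 0 -0.016 0 0 0",
  force=100,
)

```text
time_s: 8.97
position: [0.5561, -0.1827, 0.1124]
eef_rot: [-0.001, 0.813, -0.583, 0.002]
contact_force: [0.2, 0.1, 6.0]
gripper_width: 0.0145
```

>>> drive_tool(
  rows="1 0 0 -0.002 0 0 0; 1 0 0 -0.004 0 0 0; 1 0 0 -0.006 0 0 0; 1 0 0 -0.008 0 0 0; 1 0 0 -0.009 0 0 0; 1 0 0 -0.009 0 0 0; 1 0 0 -0.009 0 0 0",
)

```text
time_s: 9.55
position: [0.5548, -0.1822, 0.1055]
eef_rot: [0.0, 0.813, -0.582, 0.0]
contact_force: [-10.6, 4.8, 21.5]
gripper_width: 0.015
```

```bash
python3 - <<'E'
from h import *
import pickle
w=shot('wrist','w6'); s=shot('side')
a=cv2.resize(s['frame'][110:210,255:355],None,fx=5,fy=5,interpolation=cv2.INTER_CUBIC)
cv2.imwrite('pics/s6.png',a)
o=r.get_obs();print(o['contact_force'],o['torque'],o['gripper_width'],o['position'],o['eef_rot'])
E
```

```text
[-8.95291512  3.68905605 21.2866656 ] [ 0.66730312  1.73438744 -0.02194799] 0.014173861293973168 [ 0.55479779 -0.18218306  0.10552861] [ 7.79341567e-05  8.12874778e-01 -5.82438275e-01  4.94273291e-04]
```

View pics/w6.png

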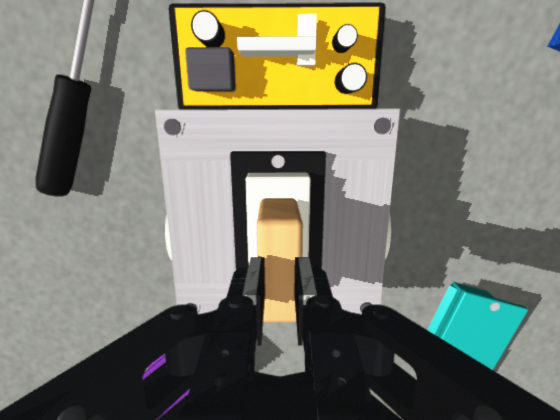

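View pics/s6.png

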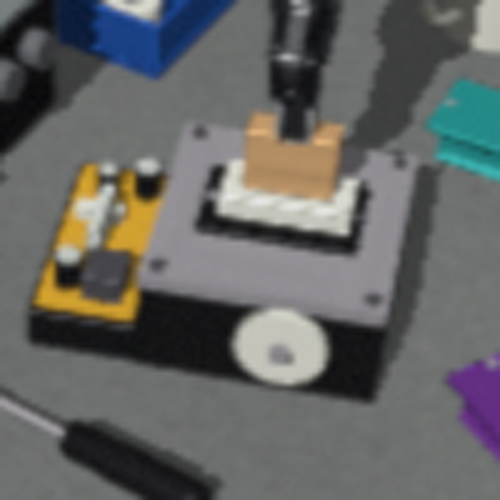

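>>> drive_tool(
  rows="1 0 0 -0.001 0 0 0; 1 0 0 -0.001 0 0 0; 1 0 0 -0.001 0 0 0; 1 0 0 0 0 0 0; 1 0 0 0.008 0 0 0; 1 0 0 0.03 0 0 0; 1 0 0 0.06 0 0 0; 1 0 0 0.09 0 0 0; 1 -0.03 -0.011 0.1 0 0 0; 1 -0.06 -0.022 0.1 0 0 0; 1 -0.09 -0.033 0.1 0 0 0; 1 -0.11 -0.04 0.1 0 0 0; 1 -0.11 -0.04 0.1 0 0 0; 1 -0.11 -0.04 0.1 0 0 0",
)

```text
time_s: 10.82
position: [0.4431, -0.2218, 0.1996]
eef_rot: [-0.0, 0.812, -0.583, -0.001]
contact_force: [-0.5, 0.3, -1.6]
gripper_width: 0.0143
```

```bash
python3 - <<'E'
from h import *
import pickle
w=shot('wrist','w7'); s=shot('side');t=shot('top');pickle.dump((w,t,s),open('w7.pkl','wb'))
a=cv2.resize(s['frame'][110:210,255:355],None,fx=4,fy=4,interpolation=cv2.INTER_CUBIC)
b=cv2.resize(w['frame'],(533,400))
cv2.imwrite('pics/s7.png',np.hstack([a,b])[:,:])
o=r.get_obs();print(o['contact_force'],o['torque'],o['gripper_width'],o['position'],o['eef_rot'])
E
python3 -c "
import cv2;a=cv2.imread('pics/s7.png');cv2.imwrite('pics/s7b.png',cv2.resize(a,(800,343)))"
```

```text
[-0.15622077 -0.37514775 -1.85616386] [-0.00555263 -0.06480578  0.00910135] 0.01420071488050465 [ 0.44457862 -0.22152083  0.20015138] [-1.17069563e-04  8.12968832e-01 -5.82307054e-01 -3.98280608e-04]
```

View pics/s7b.png

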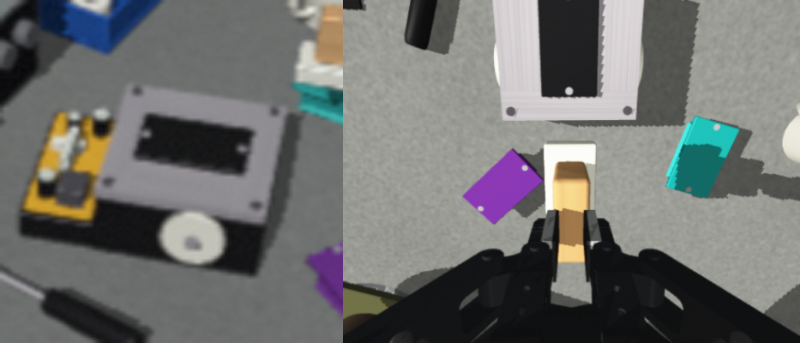

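```bash
python3 - <<'E'
from h import *
import pickle
w,t,s=pickle.load(open('w7.pkl','rb')); t0,s0=pickle.load(open('ts.pkl','rb'))
c=np.array([.5563,-.181])
u=np.array([np.cos(.3287),np.sin(.3287)])
for z in (.081,.091):
  for sg in (1,-1):
    X=[*(c+sg*.0435*u),z]; print(z,sg,'top',proj(t,X).round(1),'side',proj(s,X).round(1))
def bl(p,X0):
    x,y=np.round(X0).astype(int); g=p['frame'][y-5:y+6,x-5:x+6].min(2).astype(float)
    _,_,_,m=cv2.minMaxLoc(cv2.GaussianBlur(g,(0,0),.7)); g2=np.where(g>g.max()*.6,g,0); 
    ys,xs=np.mgrid[:11,:11]; return x-5+(xs*g2).sum()/g2.sum(),y-5+(ys*g2).sum()/g2.sum()
cv2.imwrite('pics/cmp.png',np.hstack([cv2.resize(q['frame'][120:160,290:345],None,fx=7,fy=7,interpolation=cv2.INTER_CUBIC) for q in (s0,s)]))
E
```

```text
0.081 1 top [365.1 193.6] side [298.  148.5]
0.081 -1 top [374.7 222.1] side [326. 153.]
0.091 1 top [365.7 192.7] side [298.2 146. ]
0.091 -1 top [375.5 221.4] side [326.3 150.4]
```

View pics/cmp.png

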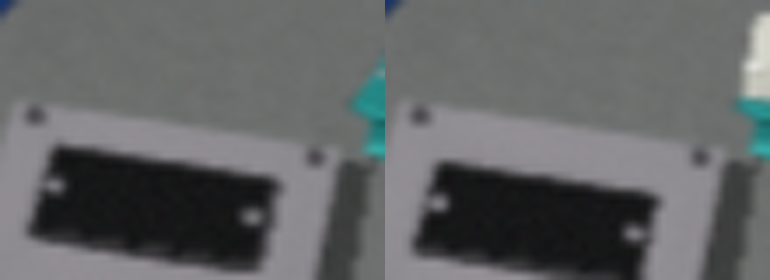

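>>> drive_tool(
  rows="1 0.003 0.01 0 0 0 0; 1 0.01 0.035 0 0 0 0.03; 1 0.02 0.07 0 0 0 0.06; 1 0.03 0.105 0 0 0 0.09; 1 0.04 0.14 0 0 0 0.12; 1 0.05 0.175 0 0 0 0.15; 1 0.06 0.21 0 0 0 0.177; 1 0.07 0.245 0 0 0 0.177; 1 0.08 0.28 0 0 0 0.177; 1 0.09 0.315 -0.01 0 0 0.177; 1 0.1 0.345 -0.04 0 0 0.177; 1 0.11 0.37 -0.07 0 0 0.177; 1 0.12 0.39 -0.1 0 0 0.177; 1 0.12 0.39 -0.13 0 0 0.177; 1 0.12 0.39 -0.15 0 0 0.177; 1 0.12 0.39 -0.16 0 0 0.177; 1 0.12 0.39 -0.163 0 0 0.177; 1 0.12 0.39 -0.163 0 0 0.177; 1 0.12 0.39 -0.163 0 0 0.177",
)

```text
time_s: 12.55
position: [0.5655, 0.1686, 0.0394]
eef_rot: [-0.001, 0.886, -0.464, 0.001]
contact_force: [-1.0, -0.1, -1.6]
gripper_width: 0.0142
```

```bash
python3 - <<'E'
from h import *
s=shot('side');w=shot('wrist')
a=cv2.resize(s['frame'][190:290,190:310],None,fx=3.5,fy=3.5,interpolation=cv2.INTER_CUBIC)
b=cv2.resize(w['frame'],(467,350));
cv2.imwrite('pics/s8.png',cv2.resize(np.hstack([a,b]),(800,316)))
o=r.get_obs();print(o['contact_force'],o['gripper_width'],o['position'])
E
```

```text
[ 0.34412534 -0.10461797 -1.27006061] 0.014044808265745543 [0.56594997 0.16842509 0.04006054]
```

View pics/s8.png

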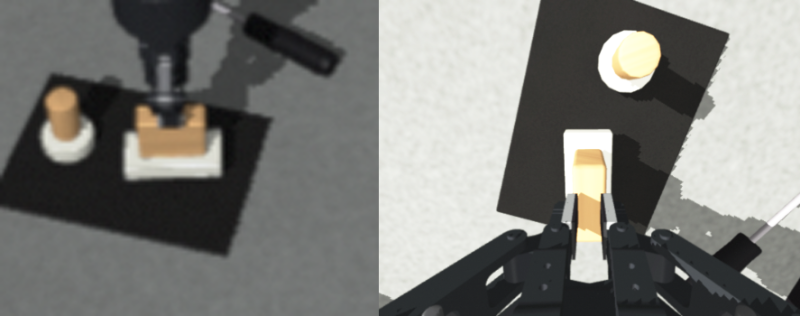

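>>> drive_tool(
  rows="1 0 0 -0.004 0 0 0; 1 0 0 -0.008 0 0 0; 1 0 0 -0.01 0 0 0; 1 0 0 -0.011 0 0 0; 1 0 0 -0.011 0 0 0; 1 0 0 -0.011 0 0 0",
)

```text
time_s: 13.15
position: [0.5646, 0.1683, 0.0286]
eef_rot: [-0.0, 0.886, -0.464, 0.0]
contact_force: [-4.4, -0.1, 8.4]
gripper_width: 0.0144
```

Down on the mat (8 N). Release and rise.

>>> drive_tool(
  rows="0.8 0 0 0 0 0 0; 0.6 0 0 0 0 0 0; 0.4 0 0 0 0 0 0; 0.2 0 0 0 0 0 0; 0 0 0 0 0 0 0; 0 0 0 0 0 0 0; 0 0 0 0 0 0 0; 0 0 0 0 0 0 0; 0 0 0 0.01 0 0 0; 0 0 0 0.04 0 0 0; 0 0 0 0.08 0 0 0; 0 0 0 0.12 0 0 0; 0 0 0 0.16 0 0 0; 0 -0.03 0 0.19 0 0 0; 0 -0.05 0 0.2 0 0 0; 0 -0.05 0 0.2 0 0 0; 0 -0.05 0 0.2 0 0 0; 0 -0.05 0 0.2 0 0 0",
)

```text
time_s: 14.65
position: [0.5141, 0.1681, 0.2263]
eef_rot: [0.0, 0.886, -0.464, -0.0]
contact_force: [-0.6, -0.7, -0.3]
gripper_width: 0.0854
```

```bash
python3 - <<'E'
from h import *
s=shot('side');w=shot('wrist','w9')
a=cv2.resize(s['frame'][110:310,130:400],(472,350),interpolation=cv2.INTER_CUBIC)
b=cv2.resize(w['frame'],(467,350));
cv2.imwrite('pics/s9.png',cv2.resize(np.hstack([a,b]),(800,298)))
print([(d['bbox'],d['confidence']) for d in r.spot_in('press_foot',w)])
d=r.spot_in('press_center',w)[0]['bbox'];print(at(w,d[0],d[1],.02))
o=r.get_obs();print(o['contact_force'],o['gripper_width'],o['position'])
E
```

```text
[([305.5, 144.6, 40.2, 68.7], 0.88)]
[0.56529418 0.17173236 0.02      ]
[-0.24905454 -0.44637432  0.52102609] 0.08552646129374715 [0.51406955 0.16791969 0.2250394 ]
```

View pics/s9.png

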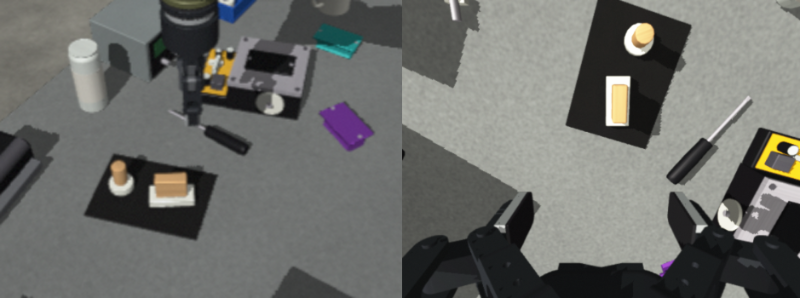

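The tool stands upright on the mat near (0.565, 0.170), the gripper is clear, and the cover is home. Handing in.

```bash
python3 -c "
from cell import r
print(r.hand_in())"
```

```text
the job is handed in; nothing more can be done
None
```

The black bearing cover is clicked home, and the rectangular seating tool is back on the mat. I handed the job in at about 15 s of the 54 s allowed; the hand-in gives no verdict.

- **Pressing:** I gripped the tool across its bar and set the foot on the cover within about 1 mm and 1° by the wrist camera. I then pressed straight down to about 21 N. The height at the end was within 0.1 mm of the value expected for home.
- **Cover check:** In the side view both cover screws moved down about 2.5 px, which is about 10 mm. The cover therefore looks home and level.
- **Final state:** The tool stands upright near (0.565, 0.170), about 35 mm from the mat's middle. The gripper is open and clear, and it never touched the cover. The round tool and screwdriver look unmoved. I did not re-check the roller, but the arm never went near it.
- **Readings that disagreed:** The finger opening read 18 mm at first and fell to 14 mm as I raised the grip force, although the bar is 22 mm. The pictures showed no slip. Before the press, a rough two-view measurement put a cover screw at 99 mm instead of 91 mm. Those two views are poorly placed for height, so I went by the pressing heights and the side view instead. The wrist force also showed about 10 N sideways at the end of the press.

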